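# Lock the sprung display top level

## Task

The hinged wooden top of the display riser stands tilted up on its spring. Pick up the loose crossbar by its orange handle, press the top down with it gently until it goes no further, draw the bar toward the hook posts, centred under both iron hooks and home against the posts, then let go so that the hooked bar keeps the top level. Never press on the riser with more than 25 N, and leave the carton, tape roll and candle cup where they are.

Things in the scene. Friction and masses are not known exactly. Their poses are not given: they have to be found in the camera images.
- riser: Display riser fixed to the table: black iron base 240 x 270 x 12 mm; on telescopic legs a deck with hinged wooden top and two hooks. Origin: centre of base underside. x points from the hooks to the hinge, about away from the robot; y along the hinge; z up. Level top: x -85 to +78, y -82 to +82 mm, upper face at z 72 to 104 mm, as the deck (top and hooks) is set higher or lower: feel for it.
- hooks_mid (a point): Point on the table midway between the two iron hooks (orange upper faces), in line with their post faces: riser x -62, y 0, z 0 mm; axes as riser. Posts at y +107 and -107 mm, 12 mm thick, on the -x side. Lips 18 mm wide run from the posts 36 mm in +x, tips turned up 3 mm; open to +x: the bar enters moving in -x. Lip underside 10.5 mm over the level top's face, lip top 10 mm higher.
- top (a joint): Tilt of the wooden top, rad: 0 = level, positive = hook-side edge raised. Hinge axis at riser x +85, 6 mm under the top's face. The spring holds it at 0.38; rigid over-travel stop at -0.025, past level, lets the bar under the lips, 2 to 3 mm spare. Near level it takes 8 N at riser x = 0 (a clear place to press the bar down), 5 N at x = -50 mm, far more at the stop; let go, it springs up.
- bar_grip (a point): Loose crossbar's grasp point: mid handle, 40 mm above the underside. Steel bar 24 (x) x 260 (y) x 10 mm (z), 0.3 kg; orange handle in its middle, 24 (x) x 40 (y), from 10 to 62 mm up. Both ways round alike. Starts flat on the table beside the riser, handle up. Home: along the riser's y, centred, touching both posts, its middle at riser x = -50 mm.
- bar_end_a (a point): End of the crossbar, at its +y, half-way up its 10 mm thickness (130 mm from the middle).
- bar_end_b (a point): Other end of the crossbar, at its -y, half-way up its thickness.
- bar: The same loose crossbar; origin at the centre of its underside, axes as in bar_grip.
- carton: Bystander: cardboard carton 100 x 130 x 70 mm with a white paper band; origin under its centre. Lies on the other side of the riser from the bar.
- tape_roll: Bystander: tan roll of packing tape, 90 mm across, 48 mm high, lying flat, at a far corner of the riser; origin under its centre.
- candle_cup: Bystander: black iron candle cup, 68 mm across, 75 mm high, at the other far corner of the riser; origin under its centre.

How it is judged:
By the outcome, as a careful person would: the job done as asked, in the order asked, and still so for the second after the job is handed in, with the robot touching nothing.
It also fails if it takes over 72 s, if anything falls off the work surface, if the arm or the gripper's body presses on something with over 40 N, if the wrist force passes 120 N, or if a joint passes its speed limit or range.

## Robot

A 6-joint arm with a two-finger parallel gripper is mounted at the origin on the work surface. World frame = base frame: x ahead of the robot, y to its left, z up, the work surface at z = 0. Lengths are in m, angles in degrees, forces in N, time in s.
With the tool pointing down it reaches from about 0.35 to 0.875 m from the base axis. Payload 4.2 kg.
Tool frame: the origin (TCP) lies midway between the tips of the shut fingers; the grasp point (between the pads) lies 19 mm behind it; x points along the fingers, y is the direction in which the jaws open and shut, and the axes are right-handed (so a half turn about x gives the same grasp; the last joint's range is limited). The gripper opens to 87 mm and grips with 3 to 60 N. Pads are 19 mm wide; open, the fingers measure 117 mm over their backs; the gripper's body (75 mm by 190 mm) begins 51 mm behind the grasp point.
Start: joints at [85.004, 22.042, 0.453, 0, -68.411, -14.817], TCP at [0.212, 0.588, 0.223] pointing down, gripper open.
Joint ranges: [-179.83, 179.83], [-69.29, 118.12], [-61.27, 80.66], [-181.25, 117.63], [-171.15, -9.14], [-177.46, 177.46]. Speed limits (degrees/s): [159.86, 159.86, 180, 180, 180, 180].

## Interface

Orientations are given as a 3x3 rotation matrix whose columns are the frame's x, y, z axes.
In Python, from station import r gives the robot as it stands.
- The arm moves only by the tool play_rows, never from a script. Its argument "plan" is a list that holds one entry, the list of rows, each a list of 6 numbers: the shift along the tool's x, y, z in cm, then the turn, a rotation vector about the tool's x, y, z in units of 10 degrees (1.0 is 10 degrees). A call has 1 to 5 rows; each row is the pose to reach, as a shift and turn from the pose commanded when the call began, along the tool's axes at that moment; what a row does not reach only later rows make up. A row lasts 1/8 s, in which the tool goes at most 62.5 mm and 10.7 degrees, less where a joint would pass 70% of its speed; a pose out of reach is approached as far as the arm can. A call with a gripper value outside its range is refused whole. "hand" is the opening, from 0 (shut) to 1 (fully open), set as the call begins (left out, the last holds). The fingers move at their own pace and stop on an object; the grip force is fixed at half the most. Time passes only in rows, so rows that repeat a pose let the fingers close. It gives the time, the measured TCP pose, the force and the opening at its end, in the units of the state.
- r.sense(): the state, without advancing time (a new reading comes with each control period).
- r.capture(name): name is "side" or "top" or "wrist"; returns (picture, depth): 480x640x3 uint8, blue, green, red; 480x640 float32, m along the optical axis (not along the pixel's ray), 0 where there is no reading.
- r.get_calibration(name): a dict with "vfov" (degrees; the focal length in pixels is half the picture's height over the tangent of half this angle, whatever the lens; pixels are square), "cx", "cy" (the principal point, pixels), "distortion" ([k1, k2, p1, p2, k3] as OpenCV has them; the pictures are not rectified), "rvec" (rotation vector, rad) and "tvec" (3), from world to camera coordinates, as OpenCV has them. Camera axes: x right, y down, z forward; pixel columns grow to the right and rows downward; lengths in m; the calibration is good to about 2 mm. A picture is of the moment at which its call begins: read the wrist's pose just before it. get_calibration takes no time and is no camera call; for the wrist camera it gives the pose at the moment of the call.
- r.finish_job(): hands the job in, once; it reports no verdict.
The state is a dict: "time_s": time; "joints": joint angles; "joint_velocities": joint speeds; "effort": joint torques, N m; "tcp_pos": TCP position; "ee_rot": TCP orientation; "wrist_force": force on the tool from outside, world axes, zero at the start; "moment": the same for the moment, N m; "gripper_width": opening from 0.0 (shut) to 1.0 (fully open).
Only numpy, scipy, OpenCV 4.12 (cv2) and the standard library are available. Lean on these libraries where they do the work, as an engineer would, in place of code of your own. Each camera call takes 0.05 s, during which the arm holds its last target.

## Working session

There is one attempt and no reset: what is moved stays moved. The work goes in short steps, Python scripts to look and compute and a tool call to move; the robot and the scene stay as the last step left them, time stands still between calls to the robot, and variables do not carry over. Pictures are saved under pics/ and viewed, and the job is handed in when it is done.

Besides the shell and the picture viewer there is one more tool, called as name([rows], argument=value, ...), one row to a line, values as JSON. play_rows: Moves the arm, as the interface text tells. Its arguments: {"type":"object","properties":{"plan":{"type":"array","items":{"type":"array","items":{"type":"array","items":{"type":"number"}}}},"hand":{"type":"number"}},"required":["plan"]}

```bash
ls; mkdir -p pics
cat > h.py <<'E'
import numpy as np,cv2
from station import r
def cal(n):
    c=r.get_calibration(n);f=240/np.tan(np.radians(c['vfov'])/2)
    K=np.array([[f,0,c['cx']],[0,f,c['cy']],[0,0,1]]);R=cv2.Rodrigues(np.array(c['rvec'],float))[0]
    return K,np.array(c['distortion'],float),R,np.array(c['tvec'],float).ravel()
def ray(C,uv):
    K,D,R,t=C
    p=cv2.undistortPoints(np.array(uv,float).reshape(-1,1,2),K,D).reshape(-1,2)
    d=np.c_[p,np.ones(len(p))]@R
    return -R.T@t,d
def onz(C,uv,z):
    o,d=ray(C,uv);return o+d*((z-o[2])/d[:,2])[:,None]
def proj(C,P):
    K,D,R,t=C
    return cv2.projectPoints(np.array(P,float).reshape(-1,3),cv2.Rodrigues(R)[0],t,K,D)[0].reshape(-1,2)
def dep(C,uv,depth):
    K,D,R,t=C;uv=np.array(uv).reshape(-1,2)
    p=cv2.undistortPoints(uv.astype(float).reshape(-1,1,2),K,D).reshape(-1,2)
    z=depth[uv[:,1],uv[:,0]][:,None]
    return (np.c_[p,np.ones(len(p))]*z-t)@R
E
python3 - <<'E'
from h import *
for n in ['side','top','wrist']:
    C=cal(n);im,d=r.capture(n);cv2.imwrite(f'pics/{n}0.png',im);np.savez(f'pics/{n}0.npz',im=im,d=d,K=C[0],D=C[1],R=C[2],t=C[3])
    print(n,-C[2].T@C[3])
print(r.sense())
E
```

```text
pics
side [0.32741438 0.66155769 0.86036417]
top [0.3812148  0.00421021 1.62974321]
wrist [0.28490617 0.56133415 0.38394302]
{'time_s': 0.15, 'joints': array([ 8.50043535e+01,  2.20797046e+01,  3.99119318e-01, -1.93260337e-02,
       -6.84100699e+01, -1.48167684e+01]), 'joint_velocities': array([ 0.01649048, -0.19449828,  0.12259079,  0.12920777, -0.06171799,
        0.0008206 ]), 'effort': array([ 4.29890351e-04, -3.91052449e+01,  1.87585419e+01,  4.22231555e+00,
        1.23435355e-02, -1.38106370e-04]), 'tcp_pos': array([0.21167613, 0.58759915, 0.22173321]), 'ee_rot': array([[-4.50225737e-04, -3.39058419e-01, -9.40765213e-01],
       [-1.54888909e-03, -9.40763943e-01,  3.39058703e-01],
       [-9.99998699e-01,  1.60979393e-03, -1.01607747e-04]]), 'wrist_force': array([-0.49647066, -0.24877988,  0.17295238]), 'moment': array([ 0.0095821 ,  0.00596306, -0.01084723]), 'gripper_width': 0.9965780531163545}
```

View pics/side0.png

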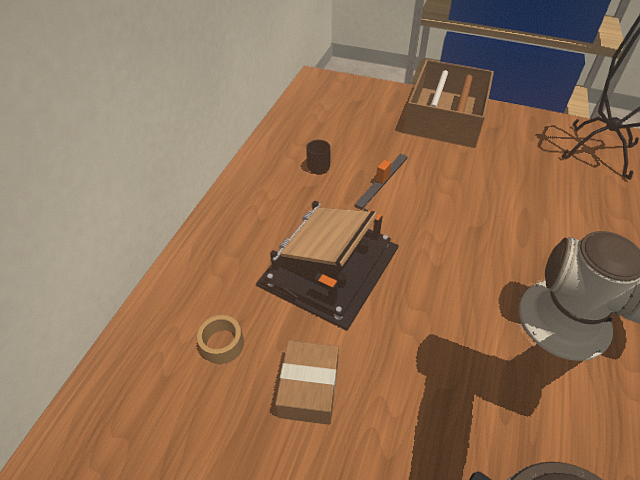

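View pics/top0.png

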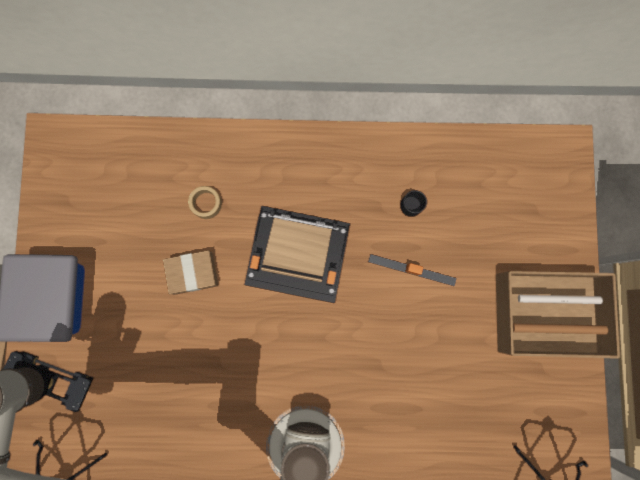

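View pics/wrist0.png

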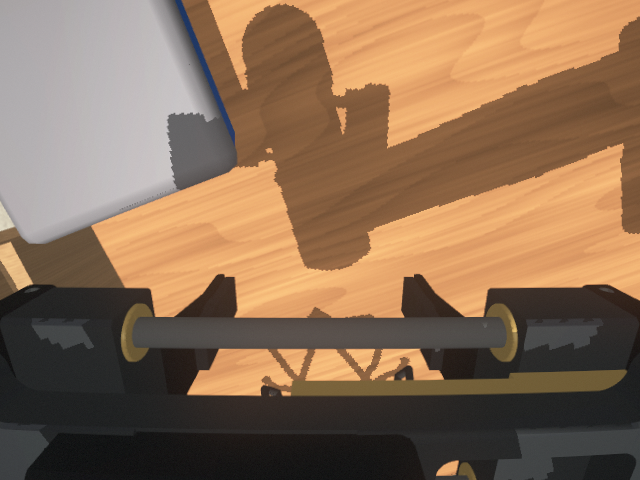

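Run:
```python
from h import *
for n,b in [('top',(150,180,480,310)),('side',(200,130,430,340))]:
    z=np.load(f'pics/{n}0.npz');im=z['im'];x0,y0,x1,y1=b
    s=800/(x1-x0);c=cv2.resize(im[y0:y1,x0:x1],None,fx=s,fy=min(s,600/(y1-y0)) if 0 else s,interpolation=cv2.INTER_CUBIC)
    if c.shape[0]>600:c=cv2.resize(c,None,fx=600/c.shape[0],fy=600/c.shape[0])
    cv2.imwrite(f'pics/{n}0z.png',c);print(c.shape)
    C=(z['K'],z['D'],z['R'],z['t'])
    hsv=cv2.cvtColor(im,cv2.COLOR_BGR2HSV)
    m=((hsv[...,0]>5)&(hsv[...,0]<16)&(hsv[...,1]>200)&(hsv[...,2]>140)).astype(np.uint8)
    k,l,st,ce=cv2.connectedComponentsWithStats(m)
    for i in range(1,k):
        if st[i,4]>15:
            uv=ce[i];q=np.round(uv).astype(int)
            print(n,uv.round(1),st[i],dep(C,[q],z['d']).round(3))
```

```text
(315, 800, 3)
(600, 658, 3)
```

View pics/top0z.png

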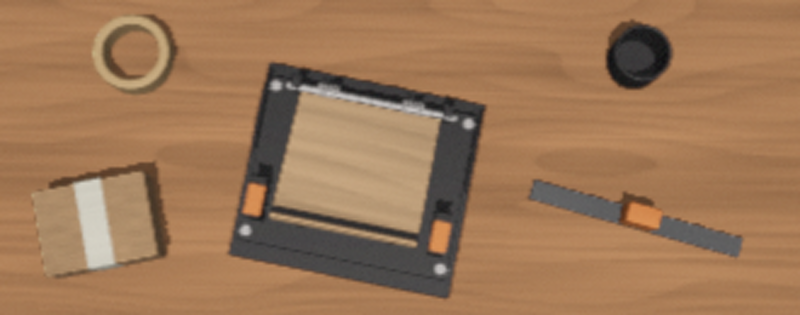

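View pics/side0z.png

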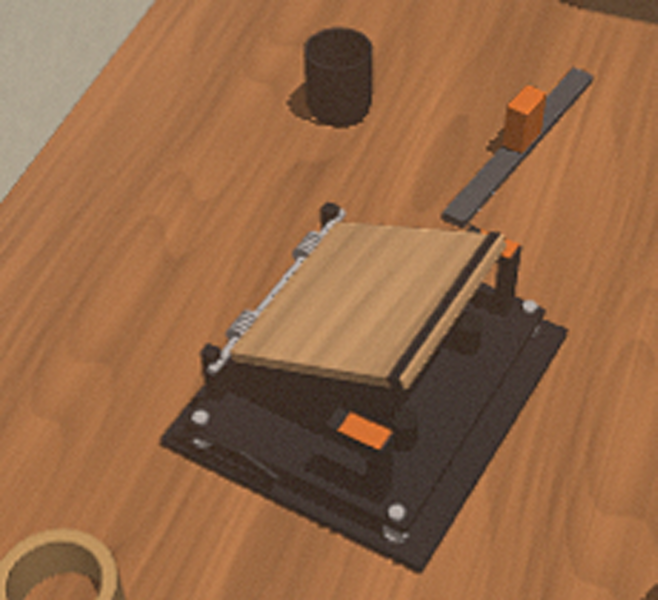

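```bash
cat > seg.py <<'E'
from h import *
def ld(f):
    z=np.load(f);return z['im'],z['d'],(z['K'],z['D'],z['R'],z['t'])
def oranges(im):
    hsv=cv2.cvtColor(im,cv2.COLOR_BGR2HSV)
    b,g,rr=[im[...,i].astype(int) for i in range(3)]
    m=((rr>150)&(rr-b>110)&(hsv[...,1]>170)).astype(np.uint8)
    k,l,st,ce=cv2.connectedComponentsWithStats(m)
    return [(ce[i],st[i],cv2.minAreaRect(np.argwhere(l==i)[:,::-1].astype(np.float32))) for i in range(1,k) if st[i,4]>12]
E
python3 - <<'E'
from seg import *
for n in ['top','side']:
    im,d,C=ld(f'pics/{n}0.npz')
    for ce,st,rc in oranges(im):
        print(n,ce.round(1),st,dep(C,[np.round(ce).astype(int)],d).round(4),onz(C,[ce],.062).round(4))
im,d,C=ld('pics/top0.npz')
# point cloud from top depth
v,u=np.mgrid[180:320,150:480];uv=np.c_[u.ravel(),v.ravel()]
P=dep(C,uv,d).reshape(140,330,3)
g=im[180:320,150:480].astype(int)
dark=(g.max(2)<110)&(g.max(2)-g.min(2)<25)
l=cv2.connectedComponentsWithStats(dark.astype(np.uint8))
k,l,st,ce=l
for i in range(1,k):
    if st[i,4]>60:
        pts=np.argwhere(l==i)[:,::-1].astype(np.float32)+[150,180]
        rc=cv2.minAreaRect(pts.astype(np.float32))
        Z=P[l==i][:,2]
        print(st[i],np.percentile(Z,[5,50,95]).round(3));bx=cv2.boxPoints(rc)
        zz=.01 if st[i,4]<400 else .012
        print(onz(C,bx,zz).round(4))
E
```

```text
side [383.9 164.5] [378 160  13  10  78] [[0.3274 0.6616 0.8604]] [[ 0.4996 -0.2996  0.062 ]]
side [378.  216.4] [376 214   6   6  20] [[ 0.4564 -0.0633  0.1058]] [[ 0.4635 -0.1039  0.062 ]]
side [327.1 280.4] [318 275  19  12 120] [[0.5067 0.1494 0.1089]] [[0.5175 0.1183 0.062 ]]
[251  10  26  26 503] [-0.     0.026  0.076]
[[ 0.69   -0.2564  0.012 ]
 [ 0.7484 -0.3128  0.012 ]
 [ 0.7025 -0.3585  0.012 ]
 [ 0.6444 -0.3021  0.012 ]]
[  95   26  105   97 3635] [0.008 0.034 0.107]
[[ 0.446   0.1823  0.012 ]
 [ 0.6798  0.1435  0.012 ]
 [ 0.6314 -0.1222  0.012 ]
 [ 0.3989 -0.0785  0.012 ]]
[219  75  38  17 284] [0.003 0.009 0.015]
[[ 0.5205 -0.1764  0.01  ]
 [ 0.5423 -0.1825  0.01  ]
 [ 0.514  -0.2884  0.01  ]
 [ 0.4923 -0.2821  0.01  ]]
[269  90  37  16 252] [0.004 0.009 0.015]
[[ 0.4814 -0.3245  0.01  ]
 [ 0.5031 -0.3308  0.01  ]
 [ 0.4764 -0.4308  0.01  ]
 [ 0.4548 -0.4243  0.01  ]]
```

Run:
```python
from seg import *
im,d,C=ld('pics/top0.npz')
hsv=cv2.cvtColor(im,cv2.COLOR_BGR2HSV)
for p in [(255,262),(331,277),(415,268),(420,300)]:print(im[p[1],p[0]],hsv[p[1],p[0]],dep(C,[p],d))
b,g,rr=[im[...,i].astype(int) for i in range(3)]
s=(rr-b)/np.maximum(rr,1)
m=((s>.74)&(rr>130)).astype(np.uint8);m[:180]=0;m[320:]=0
k,l,st,ce=cv2.connectedComponentsWithStats(m)
Rr=np.array([[np.cos(a:=np.radians(-10)),-np.sin(a)],[np.sin(a),np.cos(a)]]);c=np.array([.539,.0313])
for i in range(1,k):
    if st[i,4]>12:
        q=np.argwhere(l==i)[:,::-1]
        Z=np.median(dep(C,q,d)[:,2])
        print(ce[i].round(1),st[i],Z.round(4),onz(C,[ce[i]],Z).round(4),((onz(C,[ce[i]],Z)[0,:2]-c)@Rr).round(4))
```

```text
[ 84 141 214] [ 13 155 214] [[0.50414715 0.14489127 0.10527284]]
[ 87 145 215] [ 14 152 215] [[ 0.46670037 -0.06415891  0.10789171]]
[ 81 138 211] [ 13 157 211] [[ 0.49898912 -0.30265693  0.06502212]]
[ 87 126 172] [ 14 126 172] [[ 0.41096887 -0.33118245 -0.00904215]]
```

```bash
cat >> seg.py <<'E'
def rot(a):
    a=np.radians(a);return np.array([[np.cos(a),-np.sin(a)],[np.sin(a),np.cos(a)]])
def topor(im):
    b,g,rr=[im[...,i].astype(int) for i in range(3)]
    m=(((rr-b)/np.maximum(rr,1)>.55)&(rr>185)).astype(np.uint8);m[:180]=0;m[320:]=0;m[:,480:]=0;m[:,:150]=0
    k,l,st,ce=cv2.connectedComponentsWithStats(m)
    return [(ce[i],st[i],np.argwhere(l==i)[:,::-1]) for i in range(1,k) if st[i,4]>12]
E
python3 - <<'E'
from seg import *
im,d,C=ld('pics/top0.npz')
c=np.array([.539,.0313])
for ce,st,q in topor(im):
        P=dep(C,q,d);Z=np.median(P[:,2])
        w=onz(C,[ce],Z)[0]
        print(ce.round(1),st,Z.round(4),w.round(4),((w[:2]-c)@rot(-10)).round(4), onz(C,[ce],.062).round(4), np.percentile(P[:,2],[5,95]))
# wood region depth
v,u=np.mgrid[205:300,245:350];uv=np.c_[u.ravel(),v.ravel()];P=dep(C,uv,d)
loc=np.c_[(P[:,:2]-c)@rot(-10),P[:,2]]
m=(abs(loc[:,1])<.07)&(loc[:,0]>-.1)&(loc[:,0]<.075)
for x in np.arange(-.1,.08,.02):
    s=m&(abs(loc[:,0]-x)<.01);print(x.round(2),np.median(loc[s,2]).round(4))
E
```

```text
[254.4 261.8] [251 256   8  13  72] 0.1071 [0.5045 0.1464 0.1071] [-0.054   0.1073] [[0.5081 0.1506 0.062 ]] [0.10129959 0.11173916]
[415.4 268.5] [409 264  14  10 101] 0.0615 [ 0.4979 -0.3046  0.0615] [ 0.0178 -0.3379] [[ 0.4979 -0.3045  0.062 ]] [0.05535347 0.06578148]
[331.2 277.4] [328 272   8  12  72] 0.1079 [ 0.4655 -0.0646  0.1079] [-0.0557 -0.1072] [[ 0.468  -0.0667  0.062 ]] [0.10218026 0.11321256]
-0.1 0.0352
-0.08 0.0375
-0.06 0.1444
-0.04 0.1369
-0.02 0.1289
0.0 0.1209
0.02 0.113
0.04 0.1047
0.06 0.0964
```

```bash
cat > plan.py <<'E'
from seg import *
import sys
from scipy.spatial.transform import Rotation as Ro
def down(yaw): # tool y axis at yaw
    a=np.radians(yaw);y=np.array([np.cos(a),np.sin(a),0]);x=np.array([0,0,-1.]);return np.c_[x,y,np.cross(x,y)]
def go(p,yaw,R0=None,p0=None):
    s=r.sense();R0=s['ee_rot'] if R0 is None else R0;p0=s['tcp_pos'] if p0 is None else p0
    d=R0.T@(np.array(p)-p0)*100;w=Ro.from_matrix(R0.T@down(yaw)).as_rotvec(degrees=True)/10
    print('t',s['time_s'],'tcp',s['tcp_pos'].round(4),'F',s['wrist_force'].round(1),'yaw',np.degrees(np.arctan2(R0[1,1],R0[0,1])).round(2));print('row',d.round(2),w.round(3))
if __name__=='__main__':
    a=list(map(float,sys.argv[1:]));go(a[:3],a[3])
E
python3 plan.py .42 .36 .27 -155; python3 plan.py .498 -.304 .16 165
```

```text
t 0.15 tcp [0.2117 0.5876 0.2217] F [-0.5 -0.2  0.2] yaw -109.82
row [ -4.8   14.36 -27.32] [ 4.518e+00 -4.000e-03 -9.000e-03]
t 0.15 tcp [0.2117 0.5876 0.2217] F [-0.5 -0.2  0.2] yaw -109.82
row [  6.3   74.16 -57.17] [ 8.518e+00 -7.000e-03 -7.000e-03]
```

play_rows([
  [[-1, 2.9, -5.5, 0.9, 0, 0], [-2, 5.8, -11, 1.8, 0, 0], [-3, 8.6, -16.5, 2.7, 0, 0], [-4, 11.5, -22, 3.6, 0, 0], [-4.8, 14.4, -27.3, 4.5, 0, 0]],
], hand=1)

```text
time_s: 0.78
tcp_pos: [0.4208, 0.3584, 0.2708]
ee_rot: [[0.0, -0.907, -0.421], [0.0, -0.421, 0.907], [-1.0, -0.0, 0.0]]
wrist_force: [1.3, 1.0, -0.8]
gripper_width: 1.003
```

```bash
python3 plan.py .48 .06 .27 -195
```

```text
t 0.775 tcp [0.4208 0.3584 0.2708] F [ 1.3  1.  -0.8] yaw -155.09
row [  0.08   7.2  -29.55] [3.991e+00 1.000e-03 0.000e+00]
```

play_rows([
  [[0, 1.4, -5.9, 0.8, 0, 0], [0, 2.9, -11.8, 1.6, 0, 0], [0, 4.3, -17.7, 2.4, 0, 0], [0, 5.8, -23.6, 3.2, 0, 0], [0, 7.2, -29.5, 4.0, 0, 0]],
])

```text
time_s: 1.4
tcp_pos: [0.4801, 0.0604, 0.2706]
ee_rot: [[0.0, -0.966, 0.26], [0.0, 0.26, 0.966], [-1.0, -0.0, 0.0]]
wrist_force: [0.1, 0.1, 0.6]
gripper_width: 1.002
```

```bash
python3 - <<'E'
from h import *
C=cal('wrist');im,d=r.capture('wrist');cv2.imwrite('pics/w1.png',im);np.savez('pics/w1.npz',im=im,d=d,K=C[0],D=C[1],R=C[2],t=C[3])
E
python3 plan.py .498 -.24 .27 165.1
```

```text
t 1.45 tcp [0.4802 0.0552 0.2706] F [ 0.3 -2.7  0.4] yaw 164.42
row [  0.12  -9.65 -27.95] [-0.068 -0.015 -0.004]
```

View pics/w1.png

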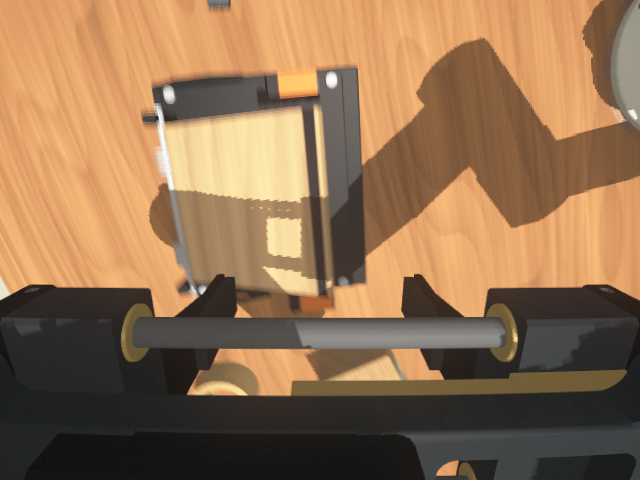

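play_rows([
  [[0, -2.0, -5.7, 0, 0, 0], [0, -4, -11.4, 0, 0, 0], [0, -6, -17.1, 0, 0, 0], [0, -8, -22.8, 0, 0, 0], [0, -9.6, -28, 0, 0, 0]],
])

```text
time_s: 2.08
tcp_pos: [0.5012, -0.2349, 0.2703]
ee_rot: [[-0.0, -0.967, 0.256], [0.0, 0.256, 0.967], [-1.0, 0.0, 0.0]]
wrist_force: [0.7, -0.2, 0.1]
gripper_width: 1.003
```

play_rows([
  [[0, 0, 0, 0, 0, 0], [0, 0, 0, 0, 0, 0], [0, 0, 0, 0, 0, 0]],
])

```text
time_s: 2.45
tcp_pos: [0.5015, -0.2318, 0.2706]
ee_rot: [[0.0, -0.967, 0.254], [0.0, 0.254, 0.967], [-1.0, -0.0, 0.0]]
wrist_force: [0.7, -0.8, -0.3]
gripper_width: 1.0
```

```bash
python3 - <<'E'
from h import *
C=cal('wrist');im,d=r.capture('wrist');cv2.imwrite('pics/w2.png',im);np.savez('pics/w2.npz',im=im,d=d,K=C[0],D=C[1],R=C[2],t=C[3])
E
python3 plan.py .498 -.304 .12 165.1
```

```text
t 2.5 tcp [ 0.5016 -0.2317  0.2708] F [ 0.1  0.6 -0. ] yaw 165.3
row [15.07 -1.49 -7.09] [0.02  0.001 0.001]
```

View pics/w2.png

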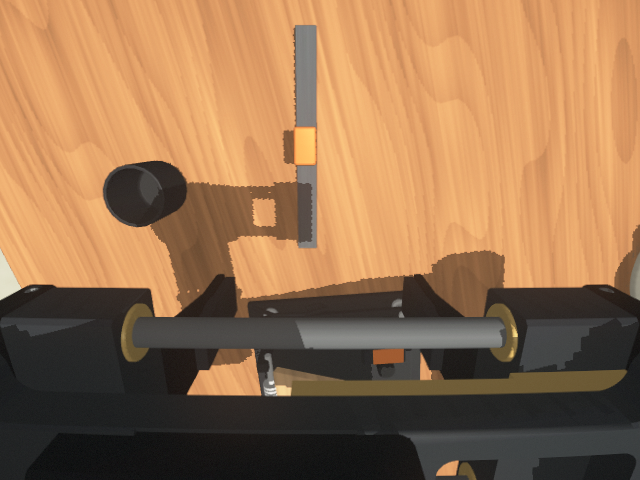

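Run:
```python
from seg import *
im,d,C=ld('pics/w2.npz')
sub=im[:255,280:330].astype(int)
gray=((sub.max(2)-sub.min(2))<30)&(sub.max(2)<150)
k,l,st,ce=cv2.connectedComponentsWithStats(gray.astype(np.uint8))
print(st)
# bar ends & sides: rows 40..110 edges
for z in (0.01,):
  mids=[]
  for v in list(range(30,122,6))+list(range(172,240,6)):
    us=np.where(gray[v])[0]+280
    mids.append(((us.min()+us.max())/2,v))
  P=onz(C,mids,z);n=np.polyfit(P[:,1],P[:,0],1);print('yaw',-np.degrees(np.arctan(n[0])),'x at y=-.304',np.polyval(n,-.304))
  rows=np.where(gray[:, 5:45].sum(1)>5)[0];print(rows.min(),rows.max())
  print(onz(C,[(306,rows.min()-.5),(307,rows.max()+.5)],z))
b,g,rr=[im[:255,280:330,i].astype(int) for i in range(3)]
s=(rr-b)
om=(s>120)&(rr>200)
q=np.argwhere(om)[:,::-1]+[280,0];rc=cv2.minAreaRect(q.astype(np.float32));print(rc,len(q))
print(onz(C,[rc[0]],.062),onz(C,cv2.boxPoints(rc),.062))
```

```text
[[   0    0   50  255 9244]
 [  15   25   21  102 2039]
 [  17  165   19   83 1467]]
yaw -14.697672310120144 x at y=-.304 0.49799462453081955
25 247
[[ 0.4641927  -0.428453    0.01      ]
 [ 0.53106939 -0.17791518  0.01      ]]
((304.4999694824219, 126.99998474121094), (253.99996948242188, 48.99999237060547), 90.0) 6532
[[ 0.4929628  -0.32135448  0.062     ]] [[ 0.48477704 -0.44062542  0.062     ]
 [ 0.43942206 -0.42863371  0.062     ]
 [ 0.50256769 -0.17983088  0.062     ]
 [ 0.55707355 -0.19410448  0.062     ]]
```

play_rows([
  [[4.0, -0.5, -2.3, 0, 0, 0], [8.0, -1.0, -4.7, 0, 0, 0], [12, -1.5, -7.0, 0, 0, 0], [15, -1.5, -7.0, 0, 0, 0], [15, -1.5, -7.0, 0, 0, 0]],
])

```text
time_s: 3.12
tcp_pos: [0.4967, -0.303, 0.1184]
ee_rot: [[-0.005, -0.967, 0.255], [0.002, 0.255, 0.967], [-1.0, 0.006, 0.0]]
wrist_force: [0.1, -0.1, 0.3]
gripper_width: 0.999
```

```bash
python3 plan.py .498 -.3035 .0215 165.2
```

```text
t 3.125 tcp [ 0.4967 -0.303   0.1184] F [ 0.1 -0.1  0.3] yaw 165.24
row [ 9.69 -0.19 -0.02] [ 0.004  0.003 -0.033]
```

play_rows([
  [[3.5, -0.1, 0, 0, 0, 0], [7.0, -0.15, 0, 0, 0, 0], [9.0, -0.15, 0, 0, 0, 0], [9.6, -0.15, 0, 0, 0, 0], [9.6, -0.15, 0, 0, 0, 0]],
])

```text
time_s: 3.75
tcp_pos: [0.5007, -0.3046, 0.0259]
ee_rot: [[0.002, -0.967, 0.254], [-0.001, 0.254, 0.967], [-1.0, -0.002, -0.0]]
wrist_force: [0.1, 0.5, -0.4]
gripper_width: 1.004
```

play_rows([
  [[0, 0, 0, 0, 0, 0], [0, 0, 0, 0, 0, 0], [0, 0, 0, 0, 0, 0]],
])

```text
time_s: 4.12
tcp_pos: [0.4998, -0.3049, 0.0251]
ee_rot: [[0.001, -0.967, 0.256], [-0.0, 0.256, 0.967], [-1.0, -0.001, -0.0]]
wrist_force: [-0.3, -0.3, 0.6]
gripper_width: 0.999
```

play_rows([
  [[0.35, 0.2, -0.15, 0, 0, 0], [0.35, 0.2, -0.15, 0, 0, 0], [0.35, 0.2, -0.15, 0, 0, 0]],
])

```text
time_s: 4.5
tcp_pos: [0.4971, -0.3058, 0.0209]
ee_rot: [[-0.0, -0.967, 0.256], [0.0, 0.256, 0.967], [-1.0, 0.0, -0.0]]
wrist_force: [0.2, -0.3, -0.6]
gripper_width: 0.998
```

play_rows([
  [[0, 0, 0, 0, 0, 0], [0, 0, 0, 0, 0, 0], [0, 0, 0, 0, 0, 0], [0, 0, 0, 0, 0, 0], [0, 0, 0, 0, 0, 0]],
], hand=0)

```text
time_s: 5.12
tcp_pos: [0.4972, -0.3057, 0.0211]
ee_rot: [[0.0, -0.967, 0.256], [-0.0, 0.256, 0.967], [-1.0, -0.0, -0.0]]
wrist_force: [0.0, -0.6, 0.2]
gripper_width: 0.515
```

play_rows([
  [[0, 0, 0, 0, 0, 0], [0, 0, 0, 0, 0, 0], [0, 0, 0, 0, 0, 0], [0, 0, 0, 0, 0, 0]],
])

```text
time_s: 5.62
tcp_pos: [0.4974, -0.3057, 0.0211]
ee_rot: [[0.0, -0.967, 0.256], [-0.0, 0.256, 0.967], [-1.0, -0.001, -0.0]]
wrist_force: [0.7, -0.8, -0.7]
gripper_width: 0.271
```

play_rows([
  [[0, 0, 0, 0, 0, 0], [-3, 0, 0, 0, 0, 0], [-8, 0, 0, 0, 0, 0], [-13, 0, 0, 0, 0, 0], [-18.5, 0, 0, 0, 0, 0]],
])

```text
time_s: 6.25
tcp_pos: [0.4958, -0.305, 0.2062]
ee_rot: [[-0.003, -0.967, 0.256], [0.002, 0.256, 0.967], [-1.0, 0.004, 0.001]]
wrist_force: [1.7, -1.0, -3.7]
gripper_width: 0.272
```

play_rows([
  [[0, 0, 0, 0, 0, 0], [0, 0, 0, 0, 0, 0], [0, 0, 0, 0, 0, 0]],
])

```text
time_s: 6.62
tcp_pos: [0.4958, -0.3051, 0.2035]
ee_rot: [[-0.005, -0.967, 0.256], [0.002, 0.256, 0.967], [-1.0, 0.005, 0.001]]
wrist_force: [-0.2, -0.3, -2.8]
gripper_width: 0.275
```

```bash
python3 - <<'E'
from h import *
for n in ['wrist','top']:
    C=cal(n);im,d=r.capture(n);np.savez(f'pics/{n}3.npz',im=im,d=d,K=C[0],D=C[1],R=C[2],t=C[3]);cv2.imwrite(f'pics/{n}3.png',im)
print(r.sense()['wrist_force'],r.sense()['moment'])
E
python3 plan.py .539 .031 .215 169.5
```

```text
[-0.6701806   0.53737544 -3.47792727] [ 0.07649788 -0.04875719 -0.00361628]
t 6.725 tcp [ 0.4963 -0.3054  0.2041] F [-0.7  0.5 -3.5] yaw 165.18
row [-1.06  4.49 33.61] [-0.432  0.003 -0.022]
```

View pics/wrist3.png

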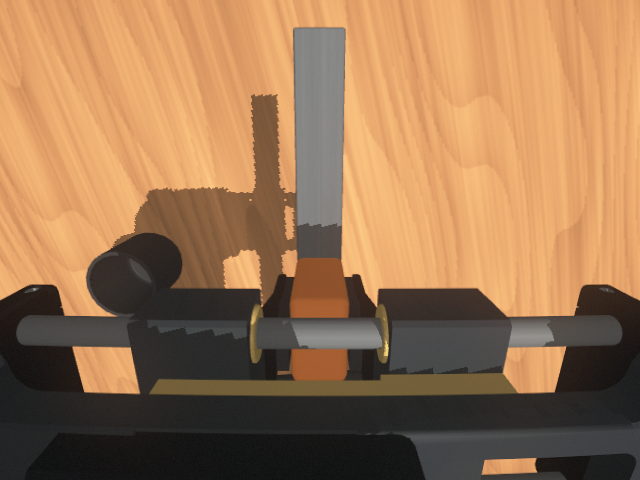

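View pics/top3.png

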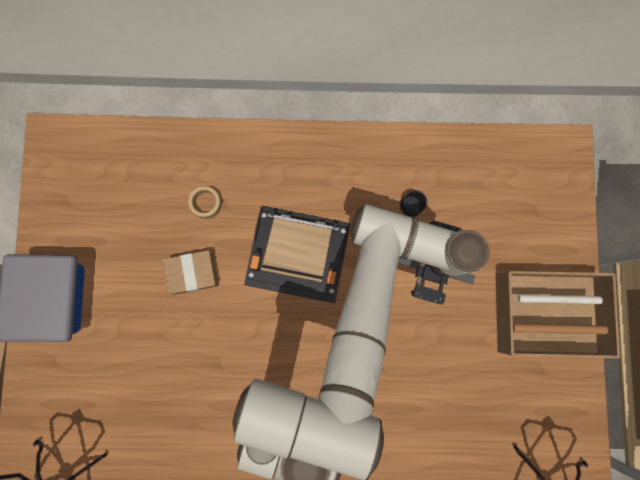

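```bash
cat > bartool.py <<'E'
from seg import *
def bt(f,tcp,R):
    im,d,C=ld(f)
    g=im.astype(int);gray=((g.max(2)-g.min(2))<30)&(g.max(2)>90)&(g.max(2)<190)
    k,l,st,ce=cv2.connectedComponentsWithStats(gray[:225,270:370].astype(np.uint8))
    i=1+np.argmax(st[1:,4]);m=l==i
    rows=np.where(m.sum(1)>25)[0];v0=rows.min()
    E=[];print(v0,rows.max())
    for v in range(v0+3,min(rows.max(),220),8):
        us=np.where(m[v])[0]+270;E.append(((us.min()-.5,v),(us.max()+.5,v)))
    E=np.array(E);z=tcp[2]-.021+.010
    L=(onz(C,E[:,0],z)-tcp)@R;Rr=(onz(C,E[:,1],z)-tcp)@R
    mid=(L+Rr)/2;print('width',np.linalg.norm(L-Rr,axis=1).round(4)[:3])
    end=(onz(C,[((E[0,0,0]+E[0,1,0])/2,v0-.5)],z)-tcp)@R
    n=np.polyfit(mid[:,2],mid[:,1],1);print('end tool',end.round(4),'slope deg',np.degrees(np.arctan(n[0])).round(2),'y off at grip',n[1].round(4))
    q=np.array([[(e[0,0]+e[1,0])/2,e[0,1]] for e in E]).astype(int);P=(dep(C,q,d)-tcp)@R;print('depth height rel tcp (tool x)',P[:,0].round(4))
E
python3 - <<'E'
from bartool import *
s=r.sense();bt('pics/wrist3.npz',s['tcp_pos'],s['ee_rot'])
E
```

```text
28 224
width [0.0236 0.0233 0.0234]
end tool [[ 0.011   0.0008 -0.1264]] slope deg -0.06 y off at grip 0.0008
depth height rel tcp (tool x) [0.0116 0.0112 0.0111 0.0116 0.0117 0.0111 0.0118 0.0116 0.0108 0.0106
 0.0119 0.0116 0.0105 0.012  0.0112 0.0123 0.0105 0.0117 0.0117 0.0116
 0.0114 0.0119 0.0107 0.0115]
```

play_rows([
  [[-1, 0.8, 5.5, 0, 0, 0], [-1.1, 1.6, 11.5, -0.1, 0, 0], [-1.1, 2.4, 17.5, -0.2, 0, 0], [-1.1, 3.2, 23.5, -0.3, 0, 0], [-1.1, 4.0, 29, -0.44, 0, 0]],
])

```text
time_s: 7.35
tcp_pos: [0.5324, -0.0131, 0.2163]
ee_rot: [[-0.001, -0.984, 0.18], [-0.0, 0.18, 0.984], [-1.0, 0.001, -0.001]]
wrist_force: [0.7, -0.3, -3.2]
gripper_width: 0.274
```

play_rows([
  [[0, 0, 2, 0, 0, 0], [0, 0.1, 4.3, 0, 0, 0], [0, 0.1, 4.3, 0, 0, 0], [0, 0.1, 4.3, 0, 0, 0]],
])

```text
time_s: 7.85
tcp_pos: [0.5391, 0.0266, 0.2165]
ee_rot: [[-0.001, -0.983, 0.181], [-0.001, 0.181, 0.983], [-1.0, 0.001, -0.001]]
wrist_force: [-0.3, -1.1, -2.2]
gripper_width: 0.275
```

```bash
python3 - <<'E'
from h import *
C=cal('side');im,d=r.capture('side');np.savez('pics/side4.npz',im=im,d=d,K=C[0],D=C[1],R=C[2],t=C[3]);cv2.imwrite('pics/side4.png',cv2.resize(im[130:360,180:480],None,fx=2.6,fy=2.6))
print(r.sense()['wrist_force'],r.sense()['moment'])
E
python3 plan.py .5385 .028 .16 169.6
```

```text
[-0.03642131 -0.86499144 -2.63592777] [ 0.08942104 -0.03230698  0.01620102]
t 7.9 tcp [0.5392 0.0264 0.2167] F [-0.  -0.9 -2.6] yaw 169.52
row [5.67 0.09 0.15] [-0.008 -0.004 -0.005]
```

View pics/side4.png

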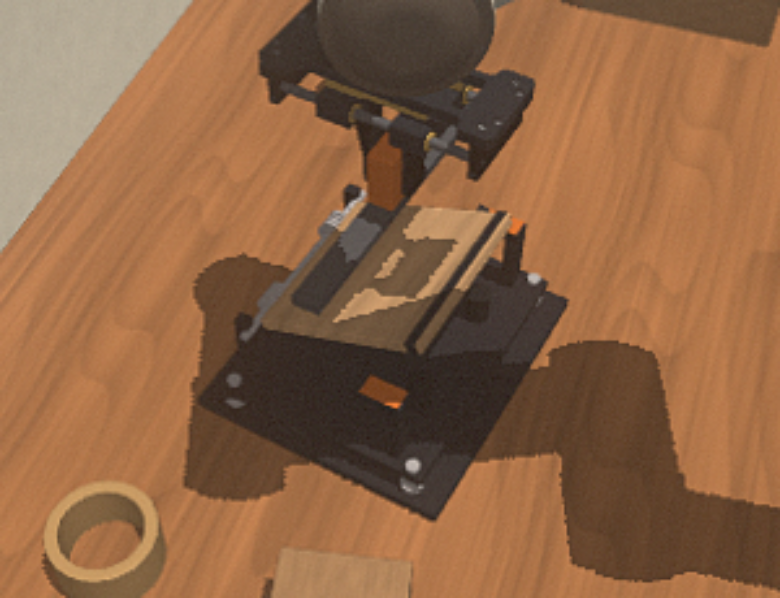

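play_rows([
  [[2, 0.1, 0.2, 0, 0, 0], [4, 0.1, 0.2, 0, 0, 0], [5.5, 0.1, 0.2, 0, 0, 0], [6.2, 0.1, 0.2, 0, 0, 0], [6.2, 0.1, 0.2, 0, 0, 0]],
])

```text
time_s: 8.52
tcp_pos: [0.5388, 0.0292, 0.1548]
ee_rot: [[-0.001, -0.983, 0.181], [-0.0, 0.181, 0.983], [-1.0, 0.0, -0.0]]
wrist_force: [-0.2, 0.4, -3.1]
gripper_width: 0.279
```

play_rows([
  [[0.3, 0, 0, 0, 0, 0], [0.6, 0, 0, 0, 0, 0], [0.9, 0, 0, 0, 0, 0], [1.2, 0, 0, 0, 0, 0], [1.5, 0, 0, 0, 0, 0]],
])

```text
time_s: 9.15
tcp_pos: [0.5391, 0.0296, 0.1404]
ee_rot: [[0.001, -0.984, 0.18], [0.0, 0.18, 0.984], [-1.0, -0.001, 0.0]]
wrist_force: [-0.1, 0.6, 1.1]
gripper_width: 0.272
```

play_rows([
  [[0.3, 0, 0, 0, 0, 0], [0.6, 0, 0, 0, 0, 0], [0.9, 0, 0, 0, 0, 0], [1.2, 0, 0, 0, 0, 0], [1.5, 0, 0, 0, 0, 0]],
])

```text
time_s: 9.78
tcp_pos: [0.5387, 0.0295, 0.125]
ee_rot: [[-0.0, -0.984, 0.181], [-0.0, 0.181, 0.984], [-1.0, 0.0, -0.0]]
wrist_force: [-1.3, 0.4, 2.6]
gripper_width: 0.27
```

play_rows([
  [[0.2, 0, 0, 0, 0, 0], [0.4, 0, 0, 0, 0, 0], [0.6, 0, 0, 0, 0, 0], [0.8, 0, 0, 0, 0, 0], [1.0, 0, 0, 0, 0, 0]],
])

```text
time_s: 10.4
tcp_pos: [0.5386, 0.0295, 0.1149]
ee_rot: [[-0.001, -0.984, 0.181], [-0.0, 0.181, 0.984], [-1.0, 0.001, -0.0]]
wrist_force: [-3.3, 0.1, 3.9]
gripper_width: 0.273
```

Run:
```python
from h import *
s=r.sense();print(s['tcp_pos'],s['wrist_force'],s['moment'],s['ee_rot'])
C=cal('side');im,d=r.capture('side');np.savez('pics/side5.npz',im=im,d=d,K=C[0],D=C[1],R=C[2],t=C[3]);cv2.imwrite('pics/side5.png',cv2.resize(im[150:340,220:460],None,fx=3,fy=3))
```

```text
[0.53858178 0.02948602 0.1149242 ] [-3.27130607  0.05635288  3.85957691] [ 0.34159772  1.11784188 -0.02448131] [[-5.31780970e-04 -9.83528281e-01  1.80753527e-01]
 [-1.02997966e-04  1.80753605e-01  9.83528405e-01]
 [-9.99999853e-01  5.04404444e-04 -1.97422740e-04]]
```

View pics/side5.png

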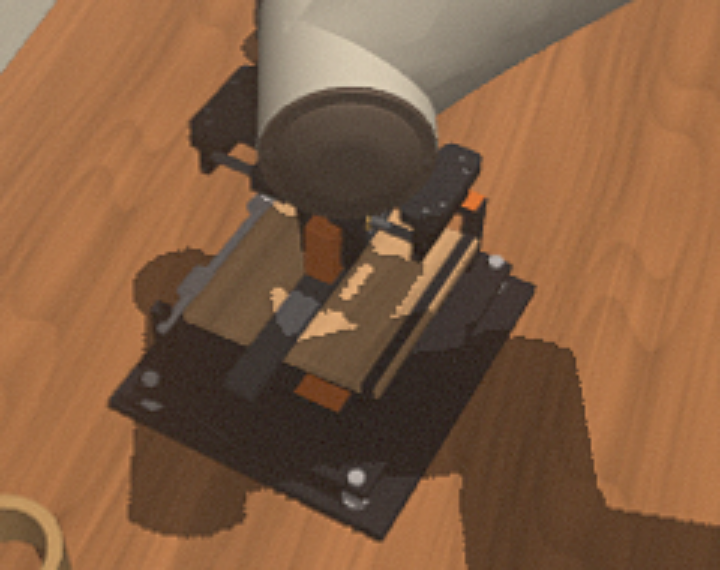

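play_rows([
  [[0.15, 0, 0, 0, 0, 0], [0.3, 0, 0, 0, 0, 0], [0.45, 0, 0, 0, 0, 0], [0.6, 0, 0, 0, 0, 0]],
])

```text
time_s: 10.95
tcp_pos: [0.5386, 0.0295, 0.1089]
ee_rot: [[-0.001, -0.984, 0.181], [-0.0, 0.181, 0.984], [-1.0, 0.0, -0.0]]
wrist_force: [-4.1, 0.7, 5.0]
gripper_width: 0.272
```

play_rows([
  [[0.1, 0, 0, 0, 0, 0], [0.1, 0, 0, 0, 0, 0]],
])

```text
time_s: 11.2
tcp_pos: [0.5385, 0.0295, 0.108]
ee_rot: [[-0.001, -0.984, 0.181], [-0.0, 0.181, 0.984], [-1.0, 0.001, -0.0]]
wrist_force: [-5.3, -0.3, 4.7]
gripper_width: 0.271
```

play_rows([
  [[0.1, 0, 0, 0, 0, 0], [0.1, 0, 0, 0, 0, 0]],
])

```text
time_s: 11.45
tcp_pos: [0.5386, 0.0295, 0.1073]
ee_rot: [[-0.0, -0.984, 0.181], [-0.0, 0.181, 0.984], [-1.0, 0.0, -0.0]]
wrist_force: [-5.9, 1.1, 6.5]
gripper_width: 0.278
```

play_rows([
  [[0.1, 0, 0, 0, 0, 0], [0.1, 0, 0, 0, 0, 0]],
])

```text
time_s: 11.7
tcp_pos: [0.5385, 0.0295, 0.1064]
ee_rot: [[-0.0, -0.984, 0.181], [-0.0, 0.181, 0.984], [-1.0, 0.0, -0.0]]
wrist_force: [-5.7, 0.3, 7.9]
gripper_width: 0.273
```

play_rows([
  [[0.1, 0, 0, 0, 0, 0], [0.1, 0, 0, 0, 0, 0]],
])

```text
time_s: 11.95
tcp_pos: [0.5386, 0.0295, 0.106]
ee_rot: [[-0.0, -0.984, 0.18], [-0.0, 0.18, 0.984], [-1.0, 0.0, -0.0]]
wrist_force: [-7.9, 1.0, 9.8]
gripper_width: 0.276
```

play_rows([
  [[0.07, 0, 0, 0, 0, 0], [0.07, 0, 0, 0, 0, 0]],
])

```text
time_s: 12.2
tcp_pos: [0.5386, 0.0295, 0.1059]
ee_rot: [[-0.0, -0.984, 0.18], [-0.0, 0.18, 0.984], [-1.0, -0.0, -0.0]]
wrist_force: [-8.5, 1.4, 14.2]
gripper_width: 0.277
```

play_rows([
  [[-0.03, 0.4, 0, 0, 0, 0], [-0.03, 0.8, 0, 0, 0, 0], [-0.03, 1.2, -0.05, 0, 0, 0], [-0.03, 1.6, -0.1, 0, 0, 0], [-0.03, 1.6, -0.1, 0, 0, 0]],
])

```text
time_s: 12.82
tcp_pos: [0.5271, 0.0323, 0.1065]
ee_rot: [[0.01, -0.984, 0.178], [0.001, 0.178, 0.984], [-1.0, -0.01, 0.003]]
wrist_force: [2.6, 0.3, 5.2]
gripper_width: 0.273
```

play_rows([
  [[0, 0, 0, 0, 0, 0], [0, 0, 0, 0, 0, 0]],
])

```text
time_s: 13.08
tcp_pos: [0.5271, 0.0323, 0.1064]
ee_rot: [[0.01, -0.984, 0.178], [0.001, 0.178, 0.984], [-1.0, -0.009, 0.003]]
wrist_force: [1.9, -0.5, 5.0]
gripper_width: 0.273
```

Run:
```python
from h import *
s=r.sense();print(s['tcp_pos'],s['wrist_force'],s['moment'],s['ee_rot'].round(4),s['joint_velocities'].round(2))
c=np.array([.539,.031])
from seg import rot
print((s['tcp_pos'][:2]-c)@rot(-10.4))
C=cal('side');im,d=r.capture('side');np.savez('pics/side6.npz',im=im,d=d,K=C[0],D=C[1],R=C[2],t=C[3]);cv2.imwrite('pics/side6.png',cv2.resize(im[150:340,220:460],None,fx=3,fy=3))
```

```text
[0.52711566 0.0323255  0.1064307 ] [ 1.90320167 -0.50418778  5.04269947] [-0.36079721 -0.89281629  0.17369299] [[ 0.0096 -0.9839  0.1783]
 [ 0.0013  0.1783  0.984 ]
 [-1.     -0.0092  0.003 ]] [-0.07  0.12  0.01 -0.07 -0.03  0.  ]
[-0.01192837 -0.00084163]
```

View pics/side6.png

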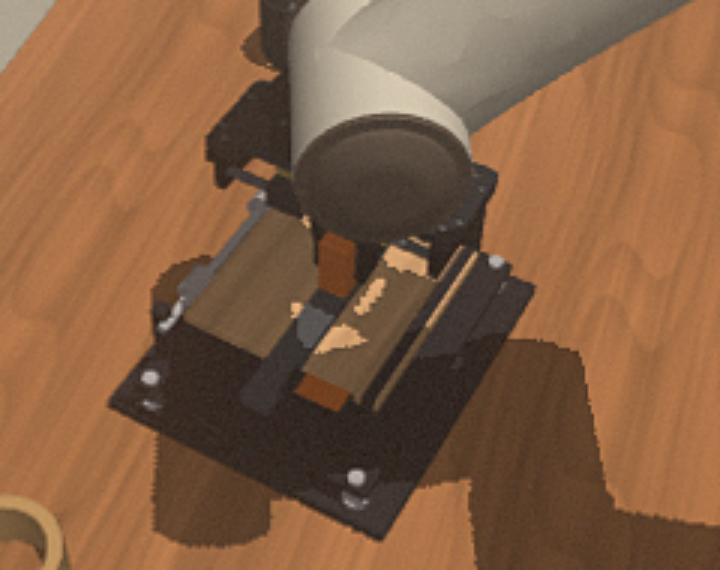

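play_rows([
  [[0.03, 0.3, 0, 0, 0, 0], [0.06, 0.6, 0, 0, 0, 0]],
])

```text
time_s: 13.38
tcp_pos: [0.5218, 0.0334, 0.106]
ee_rot: [[0.011, -0.984, 0.178], [0.001, 0.178, 0.984], [-1.0, -0.01, 0.003]]
wrist_force: [3.3, -1.3, 5.3]
gripper_width: 0.274
```

play_rows([
  [[0.02, 0.3, 0, 0, 0, 0], [0.04, 0.6, 0, 0, 0, 0], [0.06, 0.9, 0, 0, 0, 0], [0.06, 1.2, 0, 0, 0, 0]],
])

```text
time_s: 13.88
tcp_pos: [0.5088, 0.0355, 0.1051]
ee_rot: [[0.008, -0.984, 0.179], [0.001, 0.179, 0.984], [-1.0, -0.008, 0.003]]
wrist_force: [3.7, -1.1, 5.4]
gripper_width: 0.271
```

Run:
```python
from h import *
s=r.sense();print(s['tcp_pos'],s['wrist_force'],s['moment'],s['ee_rot'].round(4),s['joint_velocities'].round(2))
c=np.array([.539,.031])
from seg import rot
print((s['tcp_pos'][:2]-c)@rot(-10.4))
C=cal('side');im,d=r.capture('side');np.savez('pics/side7.npz',im=im,d=d,K=C[0],D=C[1],R=C[2],t=C[3]);cv2.imwrite('pics/side7.png',cv2.resize(im[150:340,220:460],None,fx=3,fy=3))
```

```text
[0.50879153 0.03547101 0.10511316] [ 3.73609213 -1.06383405  5.39561616] [-0.42904889 -1.44225723  0.06264781] [[ 0.0084 -0.9838  0.1791]
 [ 0.0014  0.1792  0.9838]
 [-1.     -0.008   0.0029]] [ 1.44 -1.97 -3.3  -0.11  1.11 -1.52]
[-0.03051929 -0.00105564]
```

View pics/side7.png

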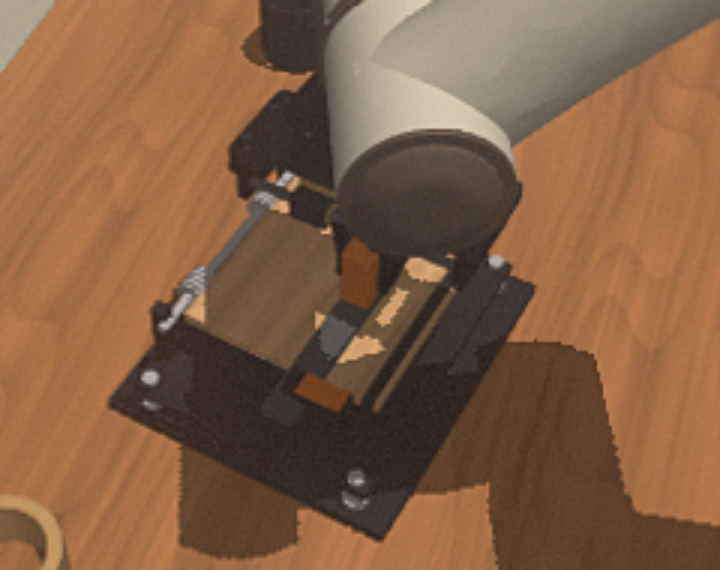

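play_rows([
  [[0, 0.3, -0.05, 0, 0, 0], [0, 0.6, -0.1, 0, 0, 0], [0, 0.9, -0.15, 0, 0, 0], [0, 1.2, -0.15, 0, 0, 0]],
])

```text
time_s: 14.42
tcp_pos: [0.4962, 0.0362, 0.1048]
ee_rot: [[0.007, -0.984, 0.179], [0.001, 0.179, 0.984], [-1.0, -0.007, 0.003]]
wrist_force: [3.9, -0.6, 4.2]
gripper_width: 0.275
```

play_rows([
  [[0, 0.15, 0, 0, 0, 0], [0, 0.3, 0, 0, 0, 0]],
])

```text
time_s: 14.68
tcp_pos: [0.4932, 0.0366, 0.1047]
ee_rot: [[0.007, -0.984, 0.179], [0.001, 0.179, 0.984], [-1.0, -0.007, 0.003]]
wrist_force: [3.2, -0.6, 5.6]
gripper_width: 0.276
```

play_rows([
  [[0, 0.15, 0, 0, 0, 0], [0, 0.3, 0, 0, 0, 0]],
])

```text
time_s: 14.92
tcp_pos: [0.4901, 0.0372, 0.1046]
ee_rot: [[0.007, -0.984, 0.18], [0.001, 0.18, 0.984], [-1.0, -0.006, 0.003]]
wrist_force: [3.6, -1.0, 5.0]
gripper_width: 0.274
```

play_rows([
  [[0, 0.1, 0, 0, 0, 0], [0, 0.2, 0, 0, 0, 0]],
])

```text
time_s: 15.18
tcp_pos: [0.4895, 0.0374, 0.1047]
ee_rot: [[0.01, -0.984, 0.179], [0.001, 0.179, 0.984], [-1.0, -0.009, 0.003]]
wrist_force: [9.6, -4.9, -0.2]
gripper_width: 0.271
```

play_rows([
  [[0, 0.1, 0, 0, 0, 0], [0, 0.2, 0, 0, 0, 0]],
])

```text
time_s: 15.42
tcp_pos: [0.4893, 0.0375, 0.1048]
ee_rot: [[0.013, -0.984, 0.179], [0.001, 0.179, 0.984], [-1.0, -0.013, 0.004]]
wrist_force: [15.3, -8.3, -3.9]
gripper_width: 0.271
```

Run:
```python
from h import *
s=r.sense();print(s['tcp_pos'],s['wrist_force'],s['moment'],np.degrees(np.arctan2(s['ee_rot'][1,1],s['ee_rot'][0,1])))
c=np.array([.539,.031])
from seg import rot
print((s['tcp_pos'][:2]-c)@rot(-10.4))
for n,b in [('side',(220,150,460,340)),('top',(220,190,380,310)),('wrist',(0,0,640,480))]:
    C=cal(n);im,d=r.capture(n);np.savez(f'pics/{n}8.npz',im=im,d=d,K=C[0],D=C[1],R=C[2],t=C[3]);k=720/(b[2]-b[0]);cv2.imwrite(f'pics/{n}8.png',cv2.resize(im[b[1]:b[3],b[0]:b[2]],None,fx=k,fy=k))
```

```text
[0.4893483  0.03747205 0.10477032] [15.30101067 -8.33233108 -3.92891097] [-2.84915727 -4.79931749 -0.1181824 ] 169.68552362152252
[-0.05000433 -0.00259736]
```

View pics/side8.png

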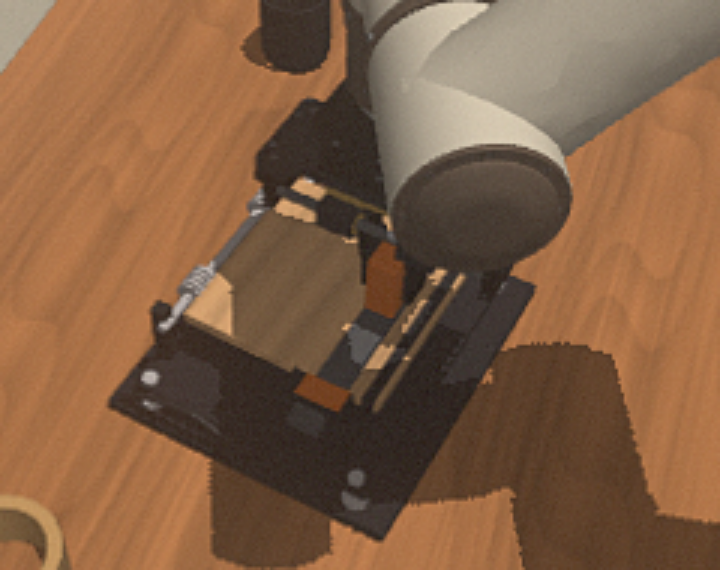

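View pics/wrist8.png

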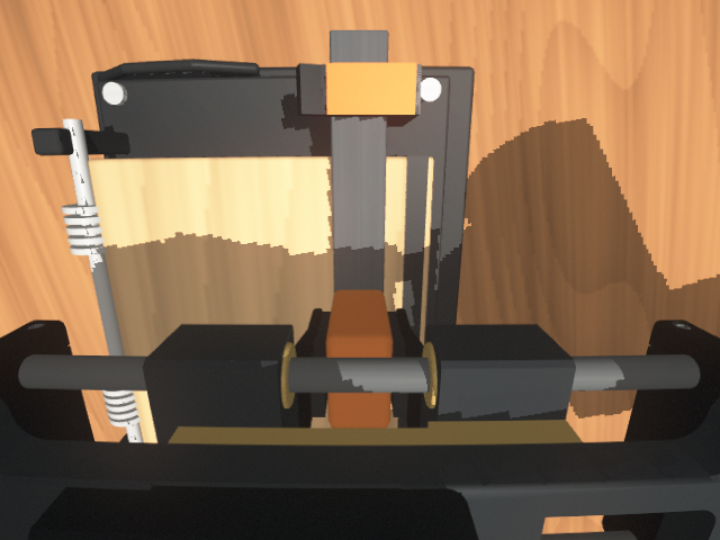

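View pics/top8.png

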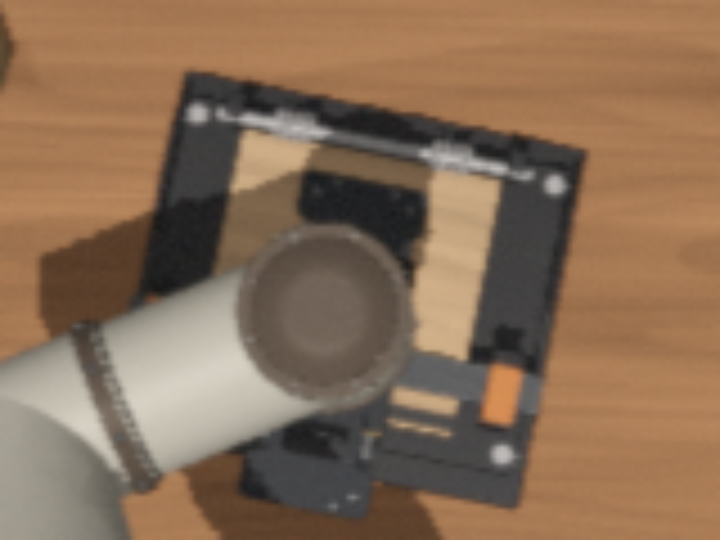

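Run:
```python
from seg import *
c=np.array([.539,.031])
im,d,C=ld('pics/wrist8.npz')
f=lambda uv,z:((onz(C,[uv],z)[0,:2]-c)@rot(-10.4)).round(4)
k=720/640
g=im.astype(int)
col=[int(360/k)]
for u in (310,319,328):print(u,g[20:70:2,u,:].sum(1))
print('bar end',f((319,30/k),.0947),'lip outer edge',f((331,63/k),.1072),'lip inner',f((331,115/k),.1072))
im,d,C=ld('pics/side8.npz')
f=lambda uv,z:((onz(C,[uv],z)[0,:2]-c)@rot(-10.4)).round(4)
s=lambda x,y:(220+x/3,150+y/3)
print('side bar +y end corners',f(s(285,424),.0947),f(s(313,436),.0947),'lip corners',f(s(294,391),.1072),f(s(338,411),.1072),f(s(350,393),.1072),f(s(309,373),.1072))
im,d,C=ld('pics/top8.npz')
f=lambda uv,z:((onz(C,[uv],z)[0,:2]-c)@rot(-10.4)).round(4)
s=lambda x,y:(220+x/4.5,190+y/4.5)
print('top bar -y end',f(s(541,395),.0947),'lip outer',f(s(520,395),.1072),'inner',f(s(485,392),.1072))
```

```text
310 [540 537 539 506 378 383 384 383 383 385 381 382 383 384 384 382 387 389
 547 559 559 558 562 561 561]
319 [491 487 489 465 381 391 389 389 390 394 392 388 392 394 389 395 389 391
 551 561 563 562 561 564 562]
328 [528 531 533 503 387 390 389 394 390 392 391 393 396 393 394 394 396 393
 553 564 566 566 567 566 566]
bar end [-0.05   -0.1292] lip outer edge [-0.0553 -0.1144] lip inner [-0.0555 -0.0958]
side bar +y end corners [-0.0409  0.1386] [-0.0623  0.1376] lip corners [-0.0369  0.1194] [-0.0711  0.119 ] [-0.0709  0.1019] [-0.0382  0.1011]
top bar -y end [-0.0501 -0.1325] lip outer [-0.0535 -0.1193] inner [-0.0559 -0.0981]
```

play_rows([
  [[0, -0.1, 0, 0, 0, 0], [-0.05, -0.15, 0, 0, 0, 0], [-0.1, -0.15, 0, 0, 0, 0], [-0.1, -0.15, 0, 0, 0, 0]],
])

```text
time_s: 16.08
tcp_pos: [0.4895, 0.0374, 0.1053]
ee_rot: [[0.01, -0.984, 0.18], [0.001, 0.18, 0.984], [-1.0, -0.01, 0.003]]
wrist_force: [9.1, -4.1, -0.3]
gripper_width: 0.275
```

play_rows([
  [[-0.05, 0, 0, 0, 0, 0], [-0.1, 0, 0, 0, 0, 0], [-0.1, 0, 0, 0, 0, 0]],
])

```text
time_s: 16.45
tcp_pos: [0.4895, 0.0375, 0.1063]
ee_rot: [[0.01, -0.984, 0.179], [0.001, 0.179, 0.984], [-1.0, -0.01, 0.003]]
wrist_force: [9.7, -3.8, -1.7]
gripper_width: 0.27
```

play_rows([
  [[0, 0, 0, 0, 0, 0], [0, 0, 0, 0, 0, 0], [0, 0, 0, 0, 0, 0], [0, 0, 0, 0, 0, 0]],
], hand=0.7)

```text
time_s: 16.95
tcp_pos: [0.4837, 0.0367, 0.1048]
ee_rot: [[-0.002, -0.983, 0.181], [-0.001, 0.181, 0.983], [-1.0, 0.002, -0.001]]
wrist_force: [-0.3, 0.1, -0.1]
gripper_width: 0.637
```

play_rows([
  [[0, 0, 0, 0, 0, 0], [0, 0, 0, 0, 0, 0], [0, 0, 0, 0, 0, 0]],
])

```text
time_s: 17.32
tcp_pos: [0.4847, 0.0369, 0.1055]
ee_rot: [[-0.0, -0.984, 0.181], [0.0, 0.181, 0.984], [-1.0, 0.0, -0.0]]
wrist_force: [0.5, -1.2, 0.5]
gripper_width: 0.699
```

Run:
```python
from h import *
s=r.sense();print(s['tcp_pos'],s['wrist_force'],s['moment'],s['ee_rot'].round(3))
for n,b in [('side',(220,150,460,340)),('wrist',(0,0,640,480))]:
    C=cal(n);im,d=r.capture(n);np.savez(f'pics/{n}9.npz',im=im,d=d,K=C[0],D=C[1],R=C[2],t=C[3]);k=720/(b[2]-b[0]);cv2.imwrite(f'pics/{n}9.png',cv2.resize(im[b[1]:b[3],b[0]:b[2]],None,fx=k,fy=k))
```

```text
[0.48472715 0.03693487 0.10545515] [ 0.48144981 -1.15508841  0.49997119] [ 0.11681503 -0.07514841  0.02614594] [[-0.    -0.984  0.181]
 [ 0.     0.181  0.984]
 [-1.     0.    -0.   ]]
```

View pics/wrist9.png

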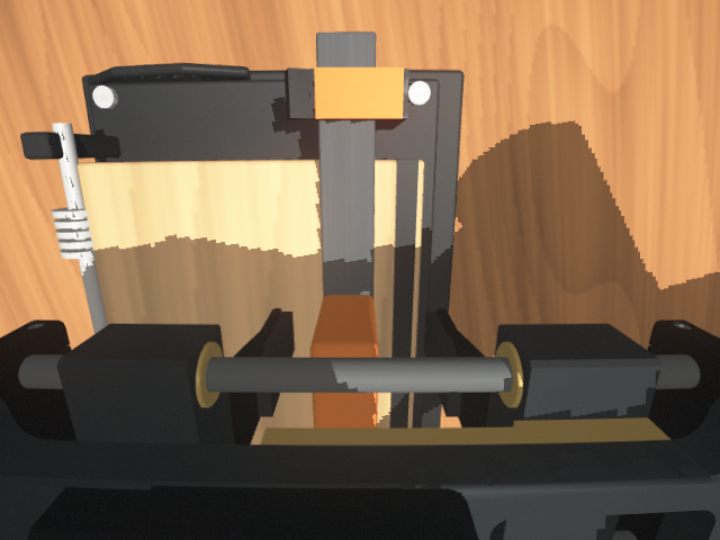

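View pics/side9.png

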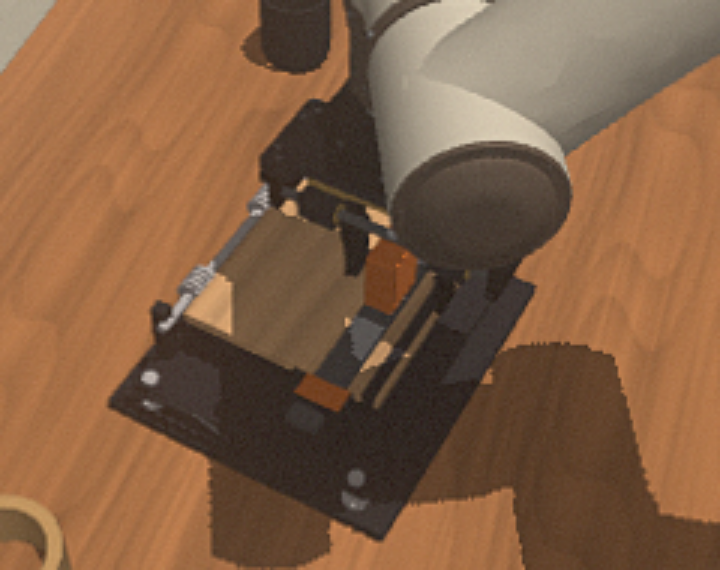

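play_rows([
  [[-1.5, -0.3, 0, 0, 0, 0], [-4, -0.4, 0, 0, 0, 0], [-8, -0.4, 0, 0, 0, 0], [-12, -0.4, 0, 0, 0, 0], [-16, -0.4, 0, 0, 0, 0]],
])

```text
time_s: 18.05
tcp_pos: [0.4885, 0.0361, 0.2668]
ee_rot: [[0.0, -0.984, 0.181], [0.0, 0.181, 0.984], [-1.0, 0.0, 0.0]]
wrist_force: [0.7, -0.6, 0.1]
gripper_width: 0.703
```

play_rows([
  [[0, 0, 5, 0, 0, 0], [0, 0, 11, 0, 0, 0], [0, 0, 17, 0, 0, 0], [0, 0, 23, 0, 0, 0], [0, 0, 29, 0, 0, 0]],
])

```text
time_s: 18.68
tcp_pos: [0.5412, 0.3233, 0.2655]
ee_rot: [[0.0, -0.984, 0.181], [-0.0, 0.181, 0.984], [-1.0, -0.0, -0.0]]
wrist_force: [1.0, 0.2, -0.5]
gripper_width: 0.7
```

play_rows([
  [[0, 0, 0, 0, 0, 0], [0, 0, 0, 0, 0, 0], [0, 0, 0, 0, 0, 0]],
])

```text
time_s: 19.05
tcp_pos: [0.5411, 0.3203, 0.2659]
ee_rot: [[0.0, -0.983, 0.182], [0.0, 0.182, 0.983], [-1.0, -0.0, 0.0]]
wrist_force: [0.3, -0.7, -0.5]
gripper_width: 0.698
```

Run:
```python
from h import *
s=r.sense();print(s['tcp_pos'],s['wrist_force'],s['time_s'])
for n,b in [('side',(220,150,460,340)),('top',(150,180,480,310)),('wrist',(0,0,640,480))]:
    C=cal(n);im,d=r.capture(n);np.savez(f'pics/{n}10.npz',im=im,d=d,K=C[0],D=C[1],R=C[2],t=C[3]);k=760/(b[2]-b[0]);k=min(k,600/(b[3]-b[1]));cv2.imwrite(f'pics/{n}10.png',cv2.resize(im[b[1]:b[3],b[0]:b[2]],None,fx=k,fy=k))
```

```text
[0.54108132 0.32028264 0.26585479] [ 0.32072243 -0.68707894 -0.48957895] 19.05
```

View pics/top10.png

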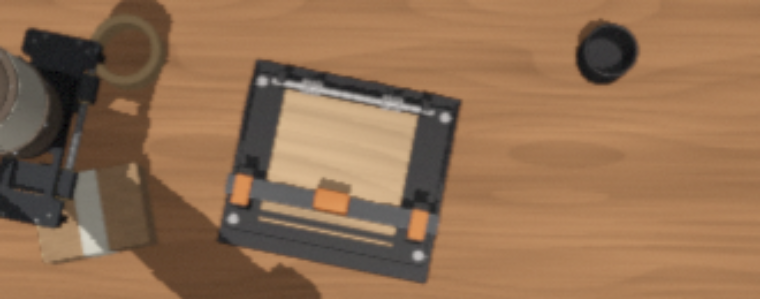

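View pics/side10.png

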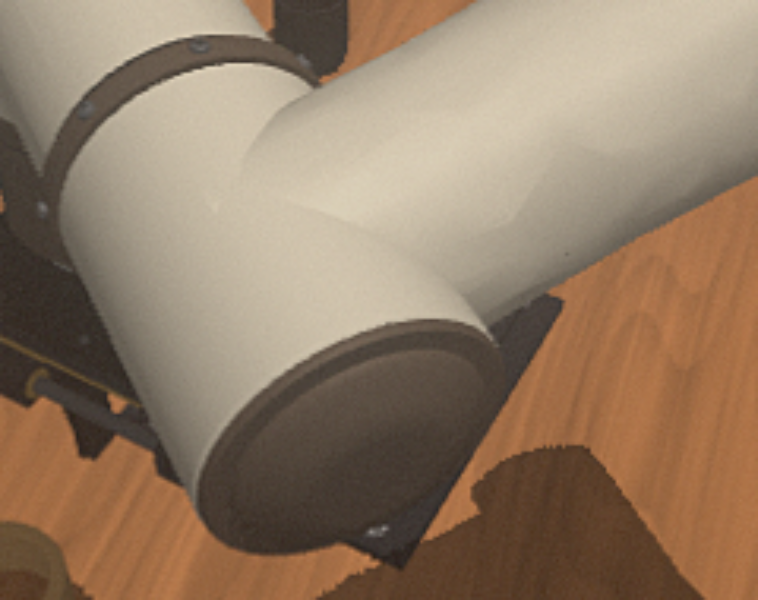

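Run:
```python
from seg import *
c=np.array([.539,.031])
im,d,C=ld('pics/top10.npz')
L=[]
for ce,st,q in topor(im):
    z=.1072 if st[4]<90 else .149
    for zz in {z,.1072}:
        print(ce.round(1),st,np.median(dep(C,q,d)[:,2]).round(4),zz,((onz(C,[ce],zz)[0,:2]-c)@rot(-10.4)).round(4))
v,u=np.mgrid[205:300,245:350];uv=np.c_[u.ravel(),v.ravel()];P=dep(C,uv,d)
l=np.c_[(P[:,:2]-c)@rot(-10.4),P[:,2]]
m=(abs(l[:,1])<.07)&(l[:,0]>-.025)&(l[:,0]<.07)&(l[:,2]>.07)
print('lid slope',np.polyfit(l[m,0],l[m,2],1))
# bar mid-line in columns either side of handle
g=im.astype(int);gray=(g.max(2)-g.min(2)<25)&(g.max(2)>60)
M=gray.ravel()&(l[:,0]>-.08)&(l[:,0]<-.03)&(abs(l[:,2]-.097)<.008) if 0 else None
sub=im[205:300,245:350].reshape(-1,3).astype(int)
dk=(sub.max(1)-sub.min(1)<30)
w=onz(C,uv,.097);ll=(w[:,:2]-c)@rot(-10.4)
for y in np.arange(-.08,.081,.02):
    s=dk&(abs(ll[:,1]-y)<.006)&(ll[:,0]>-.067)&(ll[:,0]<-.03);
    if s.sum()>3:print(y.round(2),ll[s,0].mean().round(4),s.sum())
s=dk&(abs(ll[:,0]+.05)<.008);print('y extent',ll[s,1].min(),ll[s,1].max())
```

```text
[254.5 261.8] [251 256   8  13  74] 0.1073 0.1072 [-0.0548  0.107 ]
[293.4 266.7] [287 262  14  10 111] 0.1489 0.149 [-0.0497 -0.0016]
[293.4 266.7] [287 262  14  10 111] 0.1489 0.1072 [-0.0468 -0.0001]
[330.9 277.3] [328 271   7  13  72] 0.1067 0.1072 [-0.0548 -0.1067]
lid slope [-0.00479221  0.08640353]
-0.08 -0.0492 44
-0.06 -0.0495 38
-0.04 -0.0492 38
-0.02 -0.0493 11
0.02 -0.0514 10
0.04 -0.05 36
0.06 -0.05 37
0.08 -0.0499 44
y extent -0.12968636094724922 0.1266502633283808
```

View pics/wrist10.png

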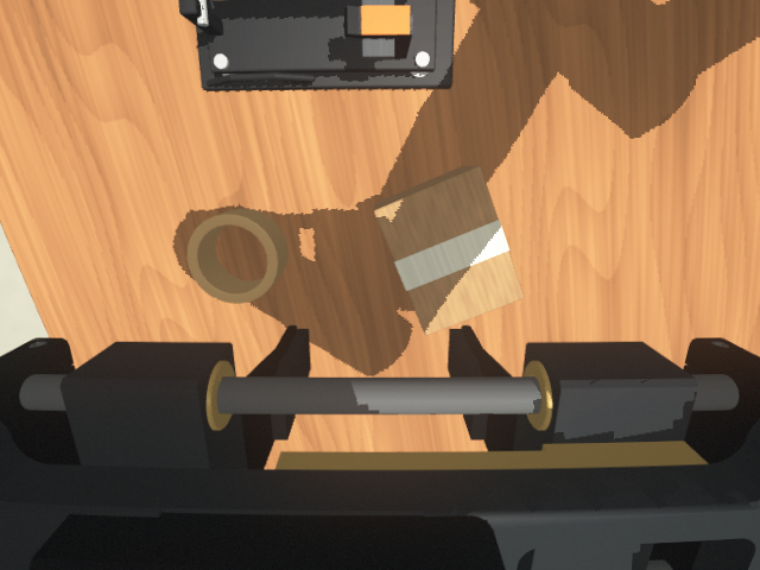

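```bash
python3 -c "
from station import r
print(r.finish_job())"
```

```text
the job is handed in; nothing more can be done
None
```

The crossbar is hooked and holding the top level, and I handed the job in at about 19 s of the 72 s allowed.

**What I did:** I picked up the bar by its handle and pressed the top down at riser x ≈ 0 until it stopped. I then drew the bar under both lips against the posts, eased off, let go and moved the arm clear.

**Forces:** The net downward press at the stop peaked at about 17 N, or about 19–20 N with the sideways component. Pushing home against the posts, the horizontal force read about 17 N. These are readings at the end of each move, so a brief peak within a move could be higher.

**Last checks, after letting go:**
- **Bar position:** its middle is at riser x ≈ -49.7 mm and its long axis is parallel to the riser's y to within about 0.3°. It is centred to within about 2 mm and runs under both hooks.
- **Top:** the depth slope is about -0.005, so it is level within the noise, with its face at about 86.5 mm.
- **Arm:** the wrist force was near zero and the robot was touching nothing.
- **Bystanders:** the carton, tape roll and candle cup look undisturbed by eye; I did not measure them again.

**Checks that disagreed or failed:**
- Before release, a rough side-view reading put the +y end about 5 mm too far out. The wrist and top views both showed the bar centred.
- The final side view was blocked by the arm, so the +y end was confirmed only in the top view (and partly in the wrist view).

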